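Open the second beam shutter of a spectrophotometer's shutter box

ROBOT

A 7-joint arm with a two-finger parallel gripper is mounted at the origin on the work surface. World frame = base frame: x ahead of the robot, y to its left, z up, the work surface at z = 0. Lengths are in m, angles in rad, forces in N, time in s.
With the tool pointing down it reaches from about 0.4 to 0.85 m from the base axis. Payload 10.4 kg.
Tool frame: the origin (TCP) lies at the very end of the fingers, on their centre line; the grasp point (between the pads) lies 19 mm behind it (manip.tcp_to_grasp is the distance from the TCP to the grasp point, in m); z points along the fingers, y is the line along which they close (so a half turn about z gives the same grasp; the last joint's range is limited). The gripper opens to 87 mm and grips with 3 to 60 N. Pads are 19 mm wide; open, the fingers measure 117 mm over their backs; the gripper's body (75 mm by 190 mm) begins 51 mm behind the grasp point.
Start: joints at [1.312, 0.332, -0.065, 1.46, 0.022, 1.35, -0.088], TCP at [0.146, -0.608, 0.223] pointing down, gripper open.
Joint ranges: [-2.6, 2.6], [-0.5, 2.12], [-1.47, 1.34], [0.16, 2.42], [-1.27, 4.41], [0.06, 2.06], [-2.6, 2.6]. Speed limits (rad/s): [2.22, 2.22, 2.79, 2.79, 3.14, 3.14, 3.14].

INTERFACE

Orientations are given as a rotation vector (axis times angle).
In Python, from workcell import manip gives the robot as it stands.
- The arm moves only by the shell command python3 -m creep 'ROWS'. ROWS is JSON, a list that holds one entry, the list of rows, each a list of 5 numbers: the closure, from 0 (fully open) to 1 (shut), then the shift along the tool's x, y, z scaled (see below), then the turn about the tool's z scaled (see below). In form: [[[grip, dx, dy, dz, spin], ...]]. A call has exactly 5 rows; each row shifts and turns the commanded pose from where the row before left it, along the tool's axes as they then stand; what a row does not reach is not made up. The controller multiplies each number of a shift by 500 mm and each number of a turn by 45 degrees. A row lasts 1/8 s, in which the tool goes at most 62.5 mm and 10.7 degrees, less where a joint would pass 70% of its speed; a pose out of reach is approached as far as the arm can. A call with a number of a shift or a turn outside -1 to 1 is refused whole. A call with a gripper value outside its range is refused whole. The fingers move at their own pace and stop on an object; the grip force is fixed at half the most. Time passes only in rows, so rows that do not move let the fingers close, or fill a call up. It gives the time, the measured TCP pose, the force, the opening and the grip force at its end, in the units of the state.
- manip.observe(): the state, without advancing time (a new reading comes with each control period).
- manip.get_image(name): name is "scene" or "top" or "wrist"; returns the picture (480x640x3 uint8, red, green, blue); there is no depth.
- manip.camera_info(name): a dict with "fovy" (degrees; the focal length in pixels is half the picture's height over the tangent of half this angle, whatever the lens; pixels are square), "cx", "cy" (the principal point, pixels), "dist_coeffs" ([k1, k2, p1, p2, k3] as OpenCV has them; the pictures are not rectified), "view" (4x4, takes a point from world to camera coordinates); the wrist camera has in their place "T_tool_cam" (4x4, takes a point from camera to tool coordinates, whose origin is the TCP and whose axes are the flange's). Camera axes: x right, y down, z forward; pixel columns grow to the right and rows downward; lengths in m; the calibration is good to about 2 mm. A picture is of the moment at which its call begins: read the wrist's pose just before it. camera_info takes no time and is no camera call.
- manip.hand_in(): hands the job in; it is judged then, once.
Trained networks look in the newest picture that a camera, given by its name, has taken for a name from the list of things; names that differ only in an ending like _2 or _b are one class to them, and where a whole thing is asked for, a point or a joint stands for the part that bears it (a point fixed in the world has none). Each returns a list of dicts, best first, with "confidence" (0 to 1); they miss things now and then, are a little off and sometimes report something else, mostly with a low value. They report only what shows in the picture. A call takes as long as a camera call.
- manip.trace(name, camera): "mask" (480x640 bool, what is visible of it) and "pixel" ([column, row] in pixels, amid what is visible of it).
- manip.pinpoint(name, camera): "pixel" ([column, row] in pixels: a listed point, or the origin of a listed thing).
The state is a dict: "clock": time; "joint_positions": joint angles; "qd": joint speeds; "tau": joint torques, N m; "position": TCP position; "orientation": TCP orientation; "contact_force": force on the tool from outside, world axes, zero at the start; "wrist_torque": the same for the moment, N m; "opening": opening from 0.0 (shut) to 1.0 (fully open); "finger_force": force on a finger pad.
Only numpy, scipy, OpenCV 4.12 (cv2) and the standard library are available. Lean on these libraries where they do the work, as an engineer would, in place of code of your own. Each camera call takes 0.05 s, during which the arm holds its last target. There are 200 camera calls.

TASK

One of the two beam shutters on the shutter box is still shut: its knob stands in the long straight leg of its L-shaped slot, while its twin is already home at the end of the short leg of the other slot. With the fingertips or the outside of the fingers, push that knob along its slot to the corner and then sideways until it is fully home at the end of the short leg; do not take it between the fingers or lift it. Leave the twin knob home and everything else standing where it is.

Things in the scene. Friction and masses are not known exactly. Their poses are not given: they have to be found in the camera images.
- shutter_box: Fixed white box 150 (x) by 280 (y) by 40 mm high; flat aluminium top with two like L-shaped slots, 16 mm wide, dark inside. Origin: centre of underside; x along the long legs to the corners (away from the robot, give or take the yaw), y left, z up. Long legs lie at y = +45 and -110 mm; in them the knob's axis travels x -50 to +45 mm. At the far end both turn left (+y) at a right angle.
- corner_left (a point): Centre of the left slot's corner, level with the plate's top (box frame 43, 45, 40 mm). The short leg runs from here along the box's +y; in it a knob's axis travels to y = 95 mm, with x between 41 and 45 mm.
- corner_right (a point): Centre of the right slot's corner, level with the plate's top (box frame 43, -110, 40 mm). The short leg runs from here along the box's +y; in it a knob's axis travels to y = -60 mm, with x between 41 and 45 mm.
- home_left (a point): Where the axis of a knob stands when home at the end of the left slot's short leg, level with the plate's top (box frame 43, 94, 40 mm; the end wall stops the axis at y = 95 mm). A thin flat steel strip on the plate marks the slot's end.
- home_right (a point): The same for the right slot (box frame 43, -61, 40 mm; the end wall stops the axis at y = -60 mm).
- knob_a: Black round knob riding in a slot: skirt 36 mm wide, 4 mm thick, on the plate; grip above it 28 mm wide, top 34 mm above the plate. Its 12 mm pin (2 mm play each side) and a flange under the plate keep it captive. About 120 g, slides easily (under 1 N), no spring or detent, stays where left. Origin: on its axis at the plate's top, z up. The one to push, in the near half of either long leg.
- knob_b: Twin of knob_a, same shape and size, already home in the other slot (which slot holds which varies). To be left there.
- cuvette: Bystander: small capped glass cuvette, 14.5 mm square and 48 mm tall, standing on the near half of the plate between the two long legs. Origin: centre of its underside.
- weight: Bystander: small brass cylinder, 20 mm across and 18 mm high, standing on the near left part of the plate, left of the left long leg. Origin: centre of its underside.
- beaker: Bystander: glass beaker, 64 mm across and 75 mm high, on the bench to one side of the box. Origin: centre of its underside.
- jar: Bystander: amber jar, 48 mm across and 65 mm high, on the bench to the other side of the box. Origin: centre of its underside.
- driver: Bystander: screwdriver, 160 mm long, lying on the bench on the robot's side of the box, roughly along the box's y. Origin: under the middle of its length.
- tray: Bystander: open white plastic tray with dividers, 85 by 150 by 35 mm high, on the bench beyond the box. Origin: centre of its underside.
- knob_a_mid (a point): On the axis of knob_a, 19 mm above the plate: the middle of its grip.
- knob_b_mid (a point): On the axis of knob_b, 19 mm above the plate: the middle of its grip.

How it is judged:
On the way:
1. the shut knob has come along its slot to the corner ((horizontal distance between any of knob_a, knob_b and corner_left below 0.009 m or horizontal distance between any of knob_a, knob_b and corner_right below 0.009 m)), for 0.1 s.
At the end, for the whole second after the job is handed in: Both knobs stand home, their axes within 6 mm of the home points at the ends of their short legs, upright within 0.1 rad and at rest; every bystander is within 15 mm of where it stood at the start ((horizontal distance between knob_a and home_left below 0.006 m or horizontal distance between knob_a and home_right below 0.006 m) and (horizontal distance between knob_b and home_left below 0.006 m or horizontal distance between knob_b and home_right below 0.006 m) and linear speed of each of knob_a, knob_b below 0.02 m/s and angle between each of knob_a, knob_b's own z axis and vertical below 0.1 rad and distance of each of cuvette, weight, beaker, jar, driver, tray from where it was at the start of the episode below 0.015 m); the robot touches nothing.
It fails at once if both knobs are away from home at once: the twin was pushed out of its home (more than 10 mm) (not ((horizontal distance between knob_a and home_left below 0.01 m or horizontal distance between knob_a and home_right below 0.01 m) or (horizontal distance between knob_b and home_left below 0.01 m or horizontal distance between knob_b and home_right below 0.01 m))).
It fails at once if a knob is lifted (more than 6 mm off the plate) (z of any of knob_a, knob_b in the frame of shutter_box above 0.046 m).
It fails at once if a knob's grip is taken between the fingers (distance between the grasp point and knob_a_mid below 0.014 m or distance between the grasp point and knob_b_mid below 0.014 m).
It fails at once if a bystander is moved more than 15 mm or tipped over (distance of any of cuvette, weight, beaker, jar, driver, tray from where it was at the start of the episode above 0.015 m or angle between any of cuvette, weight, beaker, jar, tray's own z axis and vertical above 0.5 rad).
It also fails if it takes over 42 s, if anything falls off the work surface, if the arm or the gripper's body presses on something with over 40 N, if the wrist force passes 120 N, or if a joint passes its speed limit or range.

## Working session

There is one attempt and no reset: what is moved stays moved. The work goes in short steps, Python scripts to look and compute and a shell command to move; the robot and the scene stay as the last step left them, time stands still between calls to the robot, and variables do not carry over. Pictures are saved under pics/ and viewed, at most 10 in all, crops included, and the job is handed in when it is done.

```bash
mkdir -p pics; ls; cat > h.py <<'E'
import numpy as np, cv2
from workcell import manip
from scipy.spatial.transform import Rotation as R
def cam(n,st=None):
    c=manip.camera_info(n); f=240/np.tan(np.radians(c["fovy"])/2)
    K=np.array([[f,0,c["cx"]],[0,f,c["cy"]],[0,0,1]]); d=np.array(c["dist_coeffs"],float)
    if "view" in c: V=np.array(c["view"])
    else:
        T=np.eye(4);T[:3,:3]=R.from_rotvec(st["orientation"]).as_matrix();T[:3,3]=st["position"]
        V=np.linalg.inv(T@np.array(c["T_tool_cam"]))
    return K,d,V
def to_plane(px,z,C):
    K,d,V=C; u=cv2.undistortPoints(np.array([[px]],float),K,d)[0,0]
    W=np.linalg.inv(V); r=W[:3,:3]@np.array([u[0],u[1],1]); o=W[:3,3]
    return o+r*(z-o[2])/r[2]
def proj(P,C):
    K,d,V=C; return cv2.projectPoints(np.array(P,float).reshape(-1,3),cv2.Rodrigues(V[:3,:3])[0],V[:3,3],K,d)[0][:,0]
E
python3 - <<'E'
from h import *
s=manip.observe(); print(s["position"],s["orientation"],s["clock"])
print(R.from_rotvec(s["orientation"]).as_matrix().round(3))
for n in ["scene","top"]:
    im=manip.get_image(n); cv2.imwrite(f"pics/{n}0.png",im[:,:,::-1])
C=cam("top")
H={"shutter_box":0,"corner_left":.04,"corner_right":.04,"home_left":.04,"home_right":.04,"knob_a":.04,"knob_a_mid":.059,"cuvette":.04,"weight":.04,"beaker":0,"jar":0,"tray":0,"driver":0}
for k,z in H.items():
    for r in manip.pinpoint(k,"top")[:3]: print(k,np.round(r["pixel"],1),round(r["confidence"],2),to_plane(r["pixel"],z,C).round(4))
E
```

```text
pics
[ 0.14591112 -0.60730959  0.22173052] [-3.11832283e+00 -3.69373475e-01  3.69346361e-04] 0.0
[[ 0.972  0.234 -0.   ]
 [ 0.234 -0.972  0.001]
 [-0.    -0.001 -1.   ]]
shutter_box [327.6 271.7] 0.73 [0.5726 0.0269 0.    ]
corner_left [306.1 243.6] 0.7 [0.6227 0.0637 0.04  ]
corner_left [267. 293.] 0.69 [0.539  0.1327 0.04  ]
corner_right [397.9 253.2] 0.91 [ 0.6027 -0.0944  0.04  ]
home_left [275.1 236.7] 0.94 [0.6358 0.1171 0.04  ]
home_right [365.3 247.5] 0.72 [ 0.6138 -0.0384  0.04  ]
knob_a [275.4 240. ] 0.86 [0.63   0.1167 0.04  ]
knob_a [392.7 301.2] 0.68 [ 0.5206 -0.0831  0.04  ]
knob_a_mid [393.9 303. ] 0.55 [ 0.5191 -0.0822  0.059 ]
knob_a_mid [393.8 303.3] 0.41 [ 0.5186 -0.082   0.059 ]
knob_a_mid [470.6 272.4] 0.36 [ 0.5676 -0.2125  0.059 ]
cuvette [343.2 303.9] 0.49 [0.5177 0.002  0.04  ]
weight [267.  290.5] 0.4 [0.5432 0.1327 0.04  ]
beaker [471.1 271.2] 0.63 [ 0.5682 -0.2315  0.    ]
jar [203.9 273.9] 0.78 [0.5733 0.2507 0.    ]
tray [320.7 178.2] 0.94 [0.7429 0.0357 0.    ]
driver [320.  336.4] 0.76 [0.4571 0.0431 0.    ]
```

View pics/top0.png

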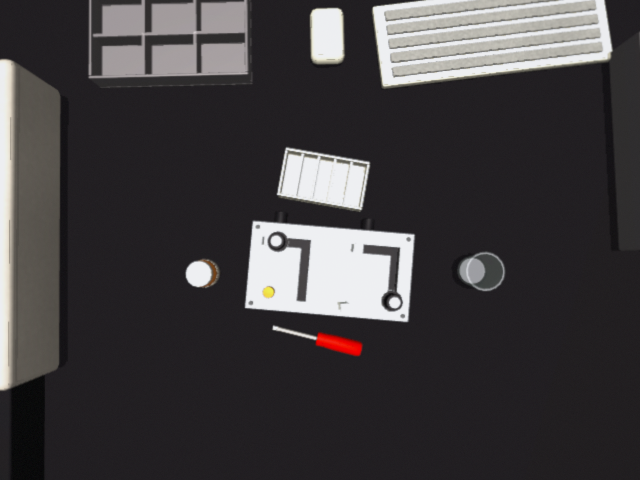

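```bash
python3 - <<'E'
from h import *
from scipy.optimize import least_squares
B=np.array([[0,0],[43,45],[43,-110],[43,94],[43,-61]])/1000
W=np.array([[.5726,.0269],[.6227,.0637],[.6027,-.0944],[.6358,.1171],[.6138,-.0384]])
f=lambda p:((np.array([[np.cos(p[2]),-np.sin(p[2])],[np.sin(p[2]),np.cos(p[2])]])@B.T).T+p[:2]-W).ravel()
r=least_squares(f,[.57,.03,0],loss="soft_l1",f_scale=.003); print(r.x,(f(r.x)*1000).round(1))
p=r.x;c,s=np.cos(p[2]),np.sin(p[2])
for n,w in dict(knob=[.5206,-.0831],cuv=[.5177,.002],wt=[.5432,.1327],knobb=[.63,.1167],beaker=[.568,-.2315],jar=[.573,.25],tray=[.743,.0357],driver=[.457,.043],tcp=[.146,-.608]).items():
    d=np.array(w)-p[:2]; print(n,np.round([1000*(c*d[0]+s*d[1]),1000*(-s*d[0]+c*d[1])]))
E
```

```text
[ 0.57616422  0.02657757 -0.14143937] [ 3.6 -0.3  2.4  1.4  0.5  6.  -3.8 -3.5 -3.7 -1.5]
knob [ -40. -116.]
cuv [-54. -33.]
wt [-48. 100.]
knobb [41. 97.]
beaker [  28. -257.]
jar [-35. 221.]
tray [164.  33.]
driver [-120.   -1.]
tcp [-336. -689.]
```

The top view shows the shut knob at (392,301), in the near part of the right slot. The twin is home on the left at (277,241), the weight is at (268,292), and the beaker is to the right at (482,271). The cuvette is near (343,304). The yaw is about -0.1 rad. I'll close the fist and move above the area for a close look.

```bash
python3 -m creep '[[[1,0.09,-0.075,0,0],[1,0.09,-0.075,0,0],[1,0.09,-0.075,0,0],[1,0.09,-0.075,0,0],[1,0.09,-0.075,0,0]]]'; python3 -m creep '[[[1,0.09,-0.075,0,0],[1,0.09,-0.075,0,0],[1,0.08,-0.07,0,0],[1,0,0,0,0.22],[1,0,0,0,0.22]]]'
python3 - <<'E'
from h import *
s=manip.observe(); print(s["position"],s["clock"],s["opening"]); print(R.from_rotvec(s["orientation"]).as_matrix().round(3))
C=cam("wrist",s); im=manip.get_image("wrist"); cv2.imwrite("pics/w1.png",im[:,:,::-1])
for k,z in {"shutter_box":0,"corner_left":.04,"corner_right":.04,"home_left":.04,"home_right":.04,"knob_a":.04,"knob_a_mid":.059,"cuvette":.04,"weight":.04}.items():
    for r in manip.pinpoint(k,"wrist")[:2]: print(k,np.round(r["pixel"],1),round(r["confidence"],2),to_plane(r["pixel"],z,C).round(4))
E
```

```text
clock: 1.38
position: [0.322, -0.3712, 0.2228]
orientation: [3.119, 0.369, 0.0]
contact_force: [1.2, -1.0, 0.3]
opening: 0.513
finger_force: 0.0
clock: 2.0
position: [0.4221, -0.2349, 0.2227]
orientation: [3.136, -0.179, 0.0]
contact_force: [-0.4, -0.7, 0.1]
opening: 0.019
finger_force: 0.0
[ 0.42207958 -0.23489505  0.22267917] 2.0 0.019475577463105555
[[ 0.994 -0.114  0.   ]
 [-0.114 -0.994 -0.   ]
 [ 0.     0.    -1.   ]]
shutter_box [ 59.7 100.3] 0.88 [0.5733 0.0256 0.    ]
corner_left [ 72.  153.6] 0.31 [5.147e-01 2.000e-04 4.000e-02]
corner_right [137.3  41.9] 0.89 [ 0.605  -0.0892  0.04  ]
home_right [87.7 48.6] 0.91 [ 0.6054 -0.0417  0.04  ]
knob_a [148.  140.9] 0.68 [ 0.5175 -0.0787  0.04  ]
knob_a_mid [138.3 136.6] 0.91 [ 0.5208 -0.0796  0.059 ]
cuvette [ 70.9 154.9] 0.7 [0.5136 0.0017 0.04  ]
```

View pics/w1.png

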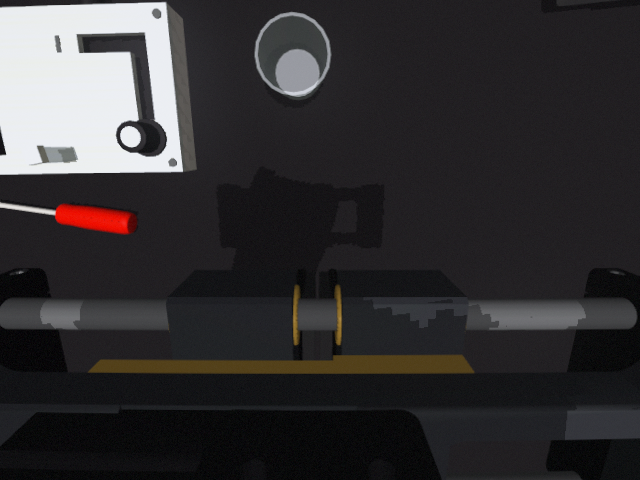

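The wrist view shows the knob at (137,137), the corner at (137,42) and the slot's end at (85,45). The cuvette's base is around (65,155). The knob estimate agrees with the top view to within a few mm. Next I'll go behind the knob.

```bash
python3 -m creep '[[[1,0.018,-0.085,0,0],[1,0.018,-0.085,0.03,0],[1,0.018,-0.08,0.06,0],[1,0.016,-0.08,0.06,0],[1,0,0,0.06,0]]]'
python3 - <<'E'
from h import *
s=manip.observe(); print(s["position"],s["clock"],s["opening"],np.linalg.norm(s["qd"])); 
C=cam("wrist",s); im=manip.get_image("wrist"); cv2.imwrite("pics/w2.png",im[:,:,::-1])
for k,z in {"shutter_box":0,"corner_left":.04,"corner_right":.04,"home_left":.04,"home_right":.04,"knob_a":.04,"knob_a_mid":.059,"cuvette":.04,"weight":.04}.items():
    for r in manip.pinpoint(k,"wrist")[:2]: print(k,np.round(r["pixel"],1),round(r["confidence"],2),to_plane(r["pixel"],z,C).round(4))
E
```

```text
clock: 3.12
position: [0.4754, -0.072, 0.1169]
orientation: [-3.136, 0.163, -0.002]
contact_force: [0.3, -0.8, -0.4]
opening: 0.004
finger_force: 0.0
[ 0.47540982 -0.07196888  0.11694568] 3.125 0.003674805920312807 0.6853171005202953
shutter_box [178.8 126.5] 0.71 [0.5726 0.0275 0.    ]
shutter_box [ 7.5 50.1] 0.34 [0.6419 0.1469 0.    ]
corner_left [81.1 48.5] 0.69 [0.6229 0.0659 0.04  ]
corner_right [323.4  47.7] 0.56 [ 0.6061 -0.0896  0.04  ]
home_right [244.9  51.4] 0.67 [ 0.6093 -0.0393  0.04  ]
home_right [509.6  96.9] 0.2 [ 0.5644 -0.2098  0.04  ]
knob_a [ 7.2 49.3] 0.98 [0.6283 0.1147 0.04  ]
knob_a [321.8 183. ] 0.69 [ 0.5206 -0.08    0.04  ]
knob_a_mid [319.1 186.2] 0.92 [ 0.5206 -0.078   0.059 ]
knob_a_mid [322.1 184.2] 0.73 [ 0.5216 -0.08    0.059 ]
cuvette [209.2 205.5] 0.9 [0.5132 0.0015 0.04  ]
weight [ 24.5 186. ] 0.94 [0.541  0.1308 0.04  ]
```

View pics/w2.png

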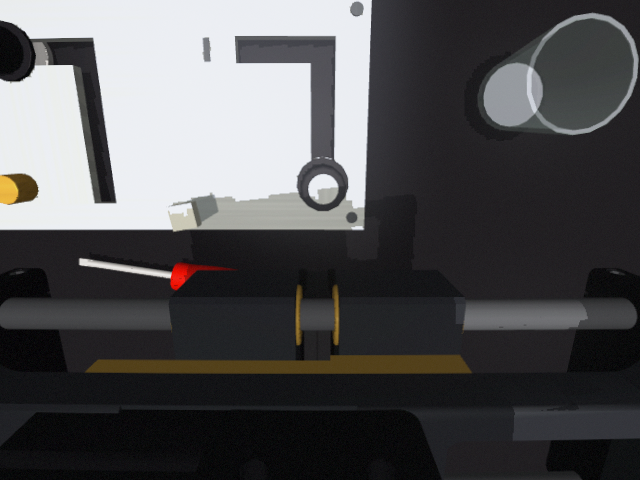

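The knob is 46 mm ahead of the TCP, within 2.5 mm laterally, and the tool yaw matches the box (about -0.11). I'll descend behind it and push forward most of the way.

```bash
python3 -m creep '[[[1,0,0.005,0.05,0],[1,0,0,0.05,0],[1,0,0,0.026,0],[1,0,0,0,0],[1,0.02,0,0,0]]]' 
python3 -m creep '[[[1,0.02,0,0,0],[1,0.02,0,0,0],[1,0.02,0,0,0],[1,0.02,0,0,0],[1,0.02,0,0,0]]]'
python3 -m creep '[[[1,0.02,0,0,0],[1,0.02,0,0,0],[1,0.02,0,0,0],[1,0.01,0,0,0],[1,0,0,0,0]]]'
python3 - <<'E'
from h import *
s=manip.observe(); print(s["position"],s["clock"],s["contact_force"]); print(R.from_rotvec(s["orientation"]).as_matrix().round(3)[:2,0])
C=cam("wrist",s); im=manip.get_image("wrist"); cv2.imwrite("pics/w3.png",im[:,:,::-1])
for k,z in {"corner_right":.04,"home_right":.04,"knob_a":.04,"knob_a_mid":.059,"cuvette":.04}.items():
    for r in manip.pinpoint(k,"wrist")[:2]: print(k,np.round(r["pixel"],1),round(r["confidence"],2),to_plane(r["pixel"],z,C).round(4))
E
```

```text
clock: 4.25
position: [0.4849, -0.0791, 0.0555]
orientation: [3.136, -0.172, 0.002]
contact_force: [0.2, 0.1, 0.0]
opening: 0.005
finger_force: 0.0
clock: 4.88
position: [0.5346, -0.0844, 0.0545]
orientation: [-3.137, 0.172, 0.0]
contact_force: [-0.4, 0.7, -0.4]
opening: 0.005
finger_force: 0.4
clock: 5.5
position: [0.569, -0.0883, 0.0545]
orientation: [3.137, -0.172, 0.0]
contact_force: [-0.0, 0.3, -0.3]
opening: 0.005
finger_force: 0.0
[ 0.56899372 -0.08834854  0.0544586 ] 5.5 [-0.04895884  0.32331292 -0.33409736]
[ 0.994 -0.11 ]
home_right [220.2 216. ] 0.63 [ 0.6088 -0.0409  0.04  ]
knob_a [314.2 235.3] 0.67 [ 0.5927 -0.0894  0.04  ]
knob_a_mid [313.9 243.9] 0.58 [ 0.5933 -0.0894  0.059 ]
```

View pics/w3.png

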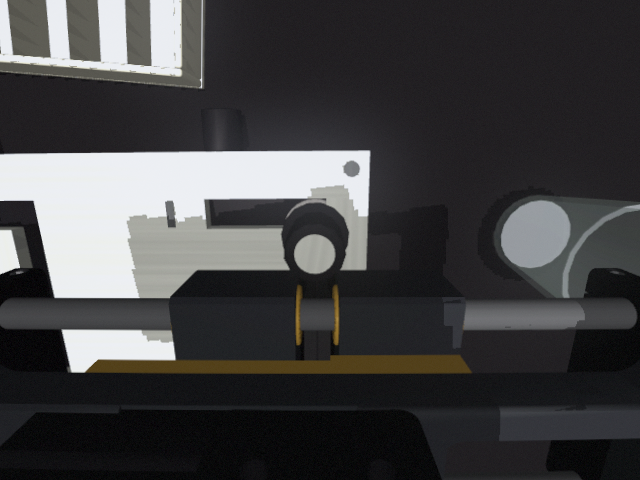

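The knob at (314,245) is in contact with the fist and about 13 mm short of the corner. I'll push the rest gently.

```bash
python3 -m creep '[[[1,0.01,0,0,0],[1,0.01,0,0,0],[1,0.01,0,0,0],[1,0.002,0,0,0],[1,0,0,0,0]]]'
python3 - <<'E'
from h import *
s=manip.observe(); print(s["position"],s["clock"],s["contact_force"])
C=cam("wrist",s); im=manip.get_image("wrist"); cv2.imwrite("pics/w4.png",im[:,:,::-1])
for k,z in {"corner_right":.04,"home_right":.04,"knob_a":.04,"knob_a_mid":.059}.items():
    for r in manip.pinpoint(k,"wrist")[:2]: print(k,np.round(r["pixel"],1),round(r["confidence"],2),to_plane(r["pixel"],z,C).round(4))
E
```

```text
clock: 6.42
position: [0.5844, -0.0898, 0.0544]
orientation: [-3.137, 0.172, 0.001]
contact_force: [-2.9, 0.9, 2.0]
opening: 0.003
finger_force: 1.9
[ 0.58435886 -0.08977153  0.05441788] 6.425 [-2.90873285  0.94316641  2.01579776]
home_right [219.5 245.3] 0.58 [ 0.6082 -0.039   0.04  ]
knob_a [316.3 236.6] 0.9 [ 0.6073 -0.0918  0.04  ]
knob_a_mid [314.5 247.7] 0.79 [ 0.6067 -0.0909  0.059 ]
knob_a_mid [150.3 285.5] 0.66 [ 0.596  -0.0066  0.059 ]
```

View pics/w4.png

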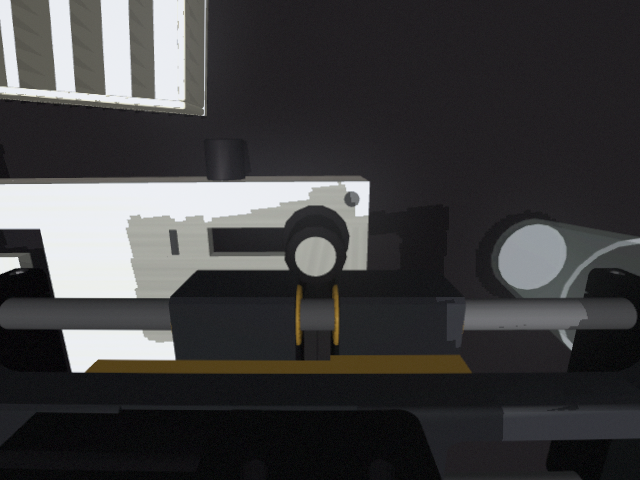

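The knob is at the corner and pressing lightly on the end wall. Now I'll back off, go around to its right side and come level with it.

```bash
python3 -m creep '[[[1,-0.03,0,0,0],[1,-0.01,0.03,0,0],[1,0,0.03,0,0],[1,0,0.03,0,0],[1,0.02,0,0,0]]]'
python3 -m creep '[[[1,0.03,0,0,0],[1,0.03,0,0,0],[1,0.006,0,0,0],[1,0,0,0,0],[1,0,0,0,0]]]'
python3 - <<'E'
from h import *
s=manip.observe(); print(s["position"],s["clock"],s["contact_force"])
C=cam("wrist",s); im=manip.get_image("wrist"); cv2.imwrite("pics/w5.png",im[:,:,::-1])
manip.get_image("top");T=cam("top")
for k,z in {"corner_right":.04,"home_right":.04,"knob_a":.04,"knob_a_mid":.059}.items():
  for n,c in (("wrist",C),("top",T)):
    for r in manip.pinpoint(k,n)[:2]: print(n,k,np.round(r["pixel"],1),round(r["confidence"],2),to_plane(r["pixel"],z,c).round(4))
E
```

```text
clock: 7.3
position: [0.5698, -0.1362, 0.0545]
orientation: [3.136, -0.177, -0.0]
contact_force: [0.4, 0.3, -0.1]
opening: 0.007
finger_force: 0.0
clock: 7.92
position: [0.6022, -0.1372, 0.0545]
orientation: [3.137, -0.172, -0.001]
contact_force: [-0.7, -0.4, 0.6]
opening: 0.005
finger_force: 0.0
[ 0.60220255 -0.13716212  0.05446629] 7.925 [-0.72325049 -0.40061565  0.63400904]
wrist home_right [139.3 283.9] 0.67 [ 0.6087 -0.0371  0.04  ]
top home_right [366.2 248.2] 0.84 [ 0.6125 -0.04    0.04  ]
wrist knob_a [237.2 277.7] 0.77 [ 0.6064 -0.0928  0.04  ]
top knob_a [279.  240.2] 0.7 [0.6296 0.1104 0.04  ]
top knob_a_mid [309.2 244.9] 0.7 [0.6196 0.058  0.059 ]
```

View pics/w5.png

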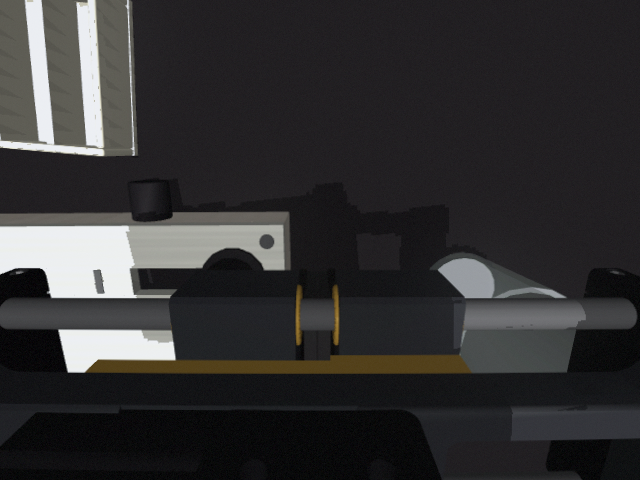

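The fist is level with the knob and 46 mm to its right (17 mm clearance). I'll push left along the short leg, slowing near the end.

```bash
python3 -m creep '[[[1,0,-0.02,0,0],[1,0,-0.02,0,0],[1,0,-0.02,0,0],[1,0,-0.02,0,0],[1,0,-0.02,0,0]]]'
python3 -m creep '[[[1,0,-0.01,0,0],[1,0,-0.01,0,0],[1,0,-0.004,0,0],[1,0,0,0,0],[1,0,0,0,0]]]'
python3 - <<'E'
from h import *
s=manip.observe(); print(s["position"],s["clock"],s["contact_force"])
C=cam("wrist",s); im=manip.get_image("wrist"); cv2.imwrite("pics/w6.png",im[:,:,::-1])
manip.get_image("top");T=cam("top")
for k,z in {"home_right":.04,"knob_a":.04,"knob_a_mid":.059}.items():
  for n,c in (("wrist",C),("top",T)):
    for r in manip.pinpoint(k,n)[:2]: print(n,k,np.round(r["pixel"],1),round(r["confidence"],2),to_plane(r["pixel"],z,c).round(4))
E
```

```text
clock: 9.05
position: [0.6082, -0.0868, 0.0546]
orientation: [3.137, -0.172, 0.0]
contact_force: [0.4, -0.2, 0.5]
opening: 0.008
finger_force: 0.2
clock: 9.68
position: [0.6093, -0.0759, 0.0545]
orientation: [3.137, -0.173, 0.0]
contact_force: [0.5, -0.5, -0.0]
opening: 0.005
finger_force: 0.0
[ 0.60933507 -0.07587595  0.0544978 ] 9.675 [ 0.5141774  -0.45706395 -0.03230122]
wrist knob_a [277.8 281.9] 0.58 [ 0.6086 -0.0537  0.04  ]
top knob_a [278.3 236.1] 0.58 [0.6367 0.1115 0.04  ]
```

No end-wall contact yet, with about 5–8 mm to go. I'll creep until the force rises.

```bash
python3 -m creep '[[[1,0,-0.004,0,0],[1,0,-0.004,0,0],[1,0,-0.004,0,0],[1,0,0,0,0],[1,0,0,0,0]]]'
python3 -m creep '[[[1,0,-0.003,0,0],[1,0,0,0,0],[1,0,0,0,0],[1,0,0,0,0],[1,0,0,0,0]]]'
```

```text
clock: 10.7
position: [0.61, -0.0696, 0.0546]
orientation: [3.137, -0.172, 0.0]
contact_force: [-0.1, -1.2, 0.1]
opening: 0.004
finger_force: 0.0
clock: 11.32
position: [0.6102, -0.0682, 0.0545]
orientation: [3.137, -0.172, 0.0]
contact_force: [0.6, -0.3, -0.1]
opening: 0.008
finger_force: 0.0
```

```bash
python3 -m creep '[[[1,0,-0.004,0,0],[1,0,0,0,0],[1,0,0,0,0],[1,0,0,0,0],[1,0,0,0,0]]]'
python3 -m creep '[[[1,0,-0.004,0,0],[1,0,0,0,0],[1,0,0,0,0],[1,0,0,0,0],[1,0,0,0,0]]]'
python3 - <<'E'
from h import *
s=manip.observe(); print(s["position"],s["clock"],s["contact_force"])
im=manip.get_image("wrist"); cv2.imwrite("pics/w7.png",im[:,:,::-1])
E
```

```text
clock: 11.95
position: [0.6104, -0.0662, 0.0546]
orientation: [3.137, -0.172, 0.0]
contact_force: [-0.5, 0.3, 0.9]
opening: 0.007
finger_force: 0.0
clock: 12.58
position: [0.6106, -0.0643, 0.0546]
orientation: [3.137, -0.172, 0.0]
contact_force: [-0.4, 0.1, 0.1]
opening: 0.003
finger_force: 0.0
[ 0.6106234  -0.06425696  0.05455083] 12.575 [-0.37763725  0.09902577  0.06891793]
```

View pics/w7.png

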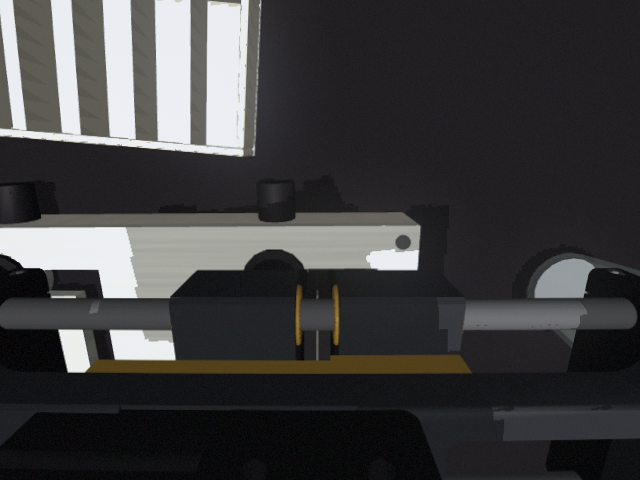

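The knob, at (275,265), is about 24–25 mm left of the fist centre, so it should be near the end wall. I'll creep on in small steps.

```bash
python3 -m creep '[[[1,0,-0.004,0,0],[1,0,0,0,0],[1,0,0,0,0],[1,0,0,0,0],[1,0,0,0,0]]]'
python3 -m creep '[[[1,0,-0.003,0,0],[1,0,0,0,0],[1,0,0,0,0],[1,0,0,0,0],[1,0,0,0,0]]]'
```

```text
clock: 13.25
position: [0.6108, -0.0624, 0.0546]
orientation: [3.137, -0.173, 0.0]
contact_force: [0.3, -1.8, 1.6]
opening: 0.008
finger_force: 1.0
clock: 13.88
position: [0.6111, -0.062, 0.0549]
orientation: [3.135, -0.174, 0.001]
contact_force: [-0.9, -5.8, 3.4]
opening: 0.003
finger_force: 2.7
```

The force rises to about 6 N against the end wall, so the knob is home. I'll retreat right, go up and back, and check.

```bash
python3 -m creep '[[[1,0,0.02,0,0],[1,0,0.04,0,0],[1,0,0.02,-0.06,0],[1,-0.05,0,-0.1,0],[1,-0.1,0,-0.06,0]]]'
python3 -m creep '[[[1,-0.1,0,0,0],[1,0,0,0,0],[1,0,0,0,0],[1,0,0,0,0],[1,0,0,0,0]]]'
python3 - <<'E'
from h import *
s=manip.observe(); print(s["position"],s["clock"],s["contact_force"])
C=cam("wrist",s); im=manip.get_image("wrist"); cv2.imwrite("pics/w8.png",im[:,:,::-1])
im=manip.get_image("top"); T=cam("top")
for k,z in {"corner_right":.04,"corner_left":.04,"home_right":.04,"home_left":.04,"knob_a":.04,"knob_a_mid":.059,"cuvette":.04,"weight":.04}.items():
  for n,c in (("wrist",C),("top",T)):
    for r in manip.pinpoint(k,n)[:2]: print(n,k,np.round(r["pixel"],1),round(r["confidence"],2),to_plane(r["pixel"],z,c).round(4))
E
```

```text
clock: 14.5
position: [0.5327, -0.0932, 0.1665]
orientation: [-3.136, 0.174, -0.004]
contact_force: [-0.2, -0.0, 1.6]
opening: 0.007
finger_force: 0.0
clock: 15.12
position: [0.4829, -0.0867, 0.1643]
orientation: [-3.136, 0.172, 0.0]
contact_force: [0.3, 0.0, 0.3]
opening: 0.007
finger_force: 0.0
[ 0.48290541 -0.08668712  0.16426856] 15.125 [0.27185096 0.04079187 0.3442274 ]
wrist corner_right [304.   79.5] 0.59 [ 0.6048 -0.0898  0.04  ]
top corner_right [396.3 252.1] 0.92 [ 0.6047 -0.0917  0.04  ]
top corner_right [345.  304.9] 0.59 [ 0.5159 -0.0011  0.04  ]
wrist corner_left [108.  81.] 0.78 [0.6214 0.0637 0.04  ]
wrist corner_left [463.  114.7] 0.49 [ 0.5653 -0.2136  0.04  ]
top corner_left [308.2 242.7] 0.89 [0.6241 0.06   0.04  ]
top corner_left [274.5 241.2] 0.68 [0.628  0.1183 0.04  ]
top home_right [364.9 249.1] 0.87 [ 0.611  -0.0377  0.04  ]
top home_left [277.6 239.7] 0.79 [0.6305 0.1129 0.04  ]
wrist knob_a [45.1 81.9] 0.97 [0.6269 0.1141 0.04  ]
wrist knob_a [239.6  78.6] 0.82 [ 0.611  -0.0399  0.04  ]
top knob_a [366.2 247.7] 0.91 [ 0.6134 -0.04    0.04  ]
top knob_a [277.2 239.9] 0.78 [0.6301 0.1136 0.04  ]
wrist knob_a_mid [234.4  69.6] 0.68 [ 0.6135 -0.0407  0.059 ]
wrist knob_a_mid [105.5  82.8] 0.64 [0.6158 0.0554 0.059 ]
top knob_a_mid [371.5 245.9] 0.85 [ 0.6157 -0.0472  0.059 ]
top knob_a_mid [279.4 239.4] 0.57 [0.63   0.1082 0.059 ]
wrist cuvette [210.4 206.7] 0.95 [0.5138 0.0017 0.04  ]
top cuvette [341.1 307. ] 0.61 [0.5124 0.0057 0.04  ]
wrist weight [ 53.8 194.1] 0.72 [0.5396 0.1336 0.04  ]
top weight [267.  292.5] 0.4 [0.5398 0.1327 0.04  ]
```

View pics/w8.png

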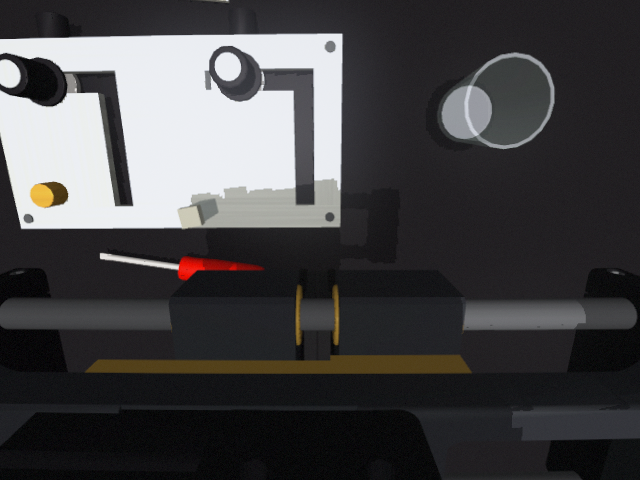

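The knob at (236,72) now sits at the end of its short leg like its twin at (38,80). The knobs are 154.8 mm apart against 155 mm nominal, and the bystanders haven't moved. I'll hand it in.

```bash
python3 -c "
from workcell import manip
print(manip.hand_in())"
```

```text
the job is handed in; nothing more can be done
None
```

The job is handed in: I pushed the shut knob in the right slot to the corner and then home, and its twin and the bystanders I re-checked were still in place; hand-in returned no verdict.

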